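Rake the dropped toy wheel out from under the drying rack

TASK

A red toy wheel has slid under the low blue drying rack. Pick up the flat rake by its orange grip, reach it under the rack past the wheel, and with the rake alone (do not touch the wheel with the gripper) drag the wheel out and slide it, lying flat, inside the blue taped square on the table; then stand the rake back on its feet on the green mat and let go. Leave the house and pot drying under the rack and the two paint jars where they stand.

Things in the scene. Friction and masses are not known exactly. Their poses are not given: they have to be found in the camera images.
- rack: Low blue drying rack, fixed: 460 mm wide (its y), 170 deep (its x). Beneath it 42 mm is free, open all round but for a 12 mm square leg at each corner (leg centres at y +-224 mm). Wheel, house and pot start under it side by side in any order, some 135 mm apart, centres 30 to 65 mm behind its front edge. Origin: on the table under the middle of the front edge; x into the rack, y left, z up.
- rack_top (a point): Middle of the rack's top, 50 mm above the table, 85 mm behind the front edge; axes as the rack's. The top is an open grid of thin steel rods 37 mm apart, through which one sees what lies beneath. Small things stuck to it stand up to 100 mm above the table, all more than 120 mm behind the front edge.
- wheel_center (a point): Centre of the toy wheel, a flat disc lying on the table: 60 mm across, 20 mm thick, 40 to 85 g, red with a pale wooden face. The point is 10 mm above its underside. It slides freely; under the rack there is no room for the rake's head to pass over it.
- rake_grip (a point): Centre of the rake's orange grip block, 44 mm long (x), 20 wide (y), 56 mm above the rake's feet; the block reaches from 32 to 76 mm above them: pinch it across its width from above. x runs along the rake's bar towards its head, y left, z up. At first the rake stands on the mat, head away from the robot, give or take 0.45 rad. Rigid, 200 mm long, 130 to 190 g.
- rake_head (a point): Bottom middle of the head's inner face (the face towards the grip), 145 mm ahead of the grip centre, at foot level; axes as the grip's. The head is an upright aluminium plate 8 mm thick, 50 wide, 32 high. At both ends of this face a 6 mm square upright tab juts 6 mm towards the grip (tab centres y +-22 mm), which keeps a dragged wheel centred.
- rake_seat (a point): Point 115 mm ahead of the grip centre, 10 mm above foot level, 30 mm short of the head's inner face: the wheel's centre lies here when the wheel rests snugly against the head. Axes as the grip's. The bar above it is 16 mm wide, from 26 to 32 mm above foot level, so it passes over the wheel.
- rake_tail (a point): Bottom middle of the rake's tail plate, 44 mm behind the grip centre, at foot level: 6 mm thick, 50 wide, 32 high. The rake stands level on head and tail plate.
- square: Blue tape outline stuck flat on the table in front of the rack (no height to speak of): 120 mm square inside, tape 12 mm wide. Origin at its centre on the table, axes along its sides, z up.
- mat: Dark green mat, fixed to the table, 260 mm (its x) by 130 mm (its y), 2 mm thick. Origin at its centre on the table; z up. It lies left or right of the work, the jar board on the other side.
- tin_center (a point): Centre of a red paint jar with white lid, 64 mm across, 76 mm high, loose, standing on a fixed 6 mm plywood board (190 by 100 mm) beside the work. Leave it standing there.
- jar_center (a point): Centre of a yellow paint jar with blue lid, same size, on the same board. Leave it standing there.
- house_center (a point): Centre of a lilac wooden toy house (a plain block with a yellow patch on top) 40 by 40 mm, 36 mm high, loose, drying under the rack. Leave it where it is. z up, x and y along its sides.
- pot_center (a point): Centre of a small green round pot, 42 mm across, 36 mm high, loose, drying under the rack. Leave it where it is.
Mind the look-alikes: they are no part of the job. Of the things like the part that bears wheel_center, leave any that is pink; of the rest the smaller one is meant.

How it is judged (in metres and radians):
On the way, in this order (a step that is already met when the one before it is completed fails the run):
1. the rake's head is under the rack, behind the wheel (x of each of rake_seat, wheel_center in the frame of rack above 0.02 m and horizontal distance between rake_seat and wheel_center below 0.035 m and height (world z) of rake_seat below 0.025 m), for 0.1 s.
2. the wheel has been drawn out in front of the rack, lying flat on the table (x of wheel_center in the frame of rack below -0.03 m and height (world z) of wheel_center below 0.014 m and angle between wheel_center's own z axis and vertical below 0.15 rad), for 0.1 s.
At the end, for the whole second after the job is handed in: The wheel lies flat and at rest on the table within the inner edges of the taped square (up to 3 mm over the tape's inner edge is allowed); the rake stands level and at rest on its feet with its grip over the green mat, released (x of wheel_center in the frame of square between -0.033 and 0.033 m and y of wheel_center in the frame of square between -0.033 and 0.033 m and height (world z) of wheel_center below 0.013 m and angle between each of wheel_center, rake_grip's own z axis and vertical below 0.1 rad and linear speed of each of wheel, rake below 0.02 m/s and x of rake_grip in the frame of mat between -0.13 and 0.13 m and y of rake_grip in the frame of mat between -0.065 and 0.065 m and height (world z) of rake_grip between 0.05 and 0.065 m); the robot touches nothing.
It fails at once if the red jar is moved by more than 12 mm or tipped over (distance of tin_center from where it was at the start of the episode above 0.012 m or angle between tin_center's own z axis and vertical above 0.3 rad).
It fails at once if the yellow jar is moved by more than 12 mm or tipped over (distance of jar_center from where it was at the start of the episode above 0.012 m or angle between jar_center's own z axis and vertical above 0.3 rad).
It fails at once if the house is moved by more than 12 mm or tipped over (distance of house_center from where it was at the start of the episode above 0.012 m or angle between house_center's own z axis and vertical above 0.3 rad).
It fails at once if the pot is moved by more than 12 mm or tipped over (distance of pot_center from where it was at the start of the episode above 0.012 m or angle between pot_center's own z axis and vertical above 0.3 rad).
It fails at once if the gripper or arm touches the wheel (contact force between any of the fingers, the arm and wheel above 0.5 N).
It also fails if it takes over 61 s, if anything falls off the work surface, if the arm or the gripper's body presses on something with over 40 N, if the wrist force passes 120 N, or if a joint passes its speed limit or range.

ROBOT

A 6-joint arm with a two-finger parallel gripper is mounted at the origin on the work surface. World frame = base frame: x ahead of the robot, y to its left, z up, the work surface at z = 0. Lengths are in m, angles in degrees, forces in N, time in s.
With the tool pointing down it reaches from about 0.4 to 0.825 m from the base axis. Payload 7 kg.
Tool frame: the origin (TCP) lies on the centre line of the jaws, within the pads' length; the fingertips stand 11 mm ahead of it and the grasp point (between the pads) lies 8 mm behind it; z points along the fingers, y is the line along which they close (so a half turn about z gives the same grasp; the last joint's range is limited). The gripper opens to 88 mm and grips with 3 to 60 N. Pads are 19 mm wide; open, the fingers measure 130 mm over their backs; the gripper's body (78 mm by 193 mm) begins 47 mm behind the grasp point.
Start: joints at [-54.368, 20.546, 0.682, 0, -70.136, -16.507], TCP at [0.221, -0.638, 0.238] pointing down, gripper open.
Joint ranges: [-176.03, 176.03], [-82.01, 121.73], [-58.28, 71.71], [-173.87, 95.51], [-174.79, -0.11], [-173.66, 173.66]. Speed limits (degrees/s): [136.94, 136.94, 172.46, 180, 180, 180].

INTERFACE

Orientations are given as [roll, pitch, yaw] about the fixed x, y, z axes, in that order (R = Rz(yaw) Ry(pitch) Rx(roll)).
In Python, from plant import r, capture, camera_model, job gives the robot as it stands.
- The arm moves only by the tool drive_tool, never from a script. Its argument "increments" is a list that holds one entry, the list of rows, each a list of 5 numbers: the gripper's target within -1 to 1 (fully open at 1, half-way at 0, shut at -1), then the shift along the tool's x, y, z scaled (see below), then the turn about the tool's z scaled (see below). In form: [[[gripper, tx, ty, tz, roll], ...]]. A call has 1 to 5 rows; each row is the pose to reach, as a shift and turn from the pose commanded when the call began, along the tool's axes at that moment, turning the shorter way round; what a row does not reach only later rows make up. The controller multiplies each number of a shift by 120 mm and each number of a turn by 360 degrees. A row lasts 1/8 s, in which the tool goes at most 62.5 mm and 10.7 degrees, less where a joint would pass 70% of its speed; a pose out of reach is approached as far as the arm can. A call with a number of a shift or a turn outside -1 to 1 is refused whole. A call with a gripper value outside its range is refused whole. The fingers move at their own pace and stop on an object; "squeeze" is the grip in N (left out, the last holds). Time passes only in rows, so rows that repeat a pose let the fingers close. It gives the time, the measured TCP pose, the force, the opening and the grip force at its end, in the units of the state.
- r.get_state(): the state, without advancing time (a new reading comes with each control period).
- capture(name): name is "scene" or "side" or "wrist"; returns the picture (480x640x3 uint8, red, green, blue); there is no depth.
- camera_model(name): a dict with "camera_matrix" (3x3 intrinsics, pixels), "rvec" (rotation vector, rad) and "tvec" (3), from world to camera coordinates, as OpenCV has them. Camera axes: x right, y down, z forward; pixel columns grow to the right and rows downward; lengths in m; the calibration is good to about 2 mm. A picture is of the moment at which its call begins: read the wrist's pose just before it. camera_model takes no time and is no camera call; for the wrist camera it gives the pose at the moment of the call.
- job.close_job(): hands the job in; it is judged then, once.
The state is a dict: "time_s": time; "joints": joint angles; "qd": joint speeds; "joint_torque": joint torques, N m; "tcp_pos": TCP position; "eef_rot": TCP orientation; "contact_force": force on the tool from outside, world axes, zero at the start; "moment": the same for the moment, N m; "gripper_width": finger opening in m; "gripper_force": force on a finger pad.
Only numpy, scipy, OpenCV 4.12 (cv2) and the standard library are available. Lean on these libraries where they do the work, as an engineer would, in place of code of your own. Each camera call takes 0.05 s, during which the arm holds its last target. There are 200 camera calls.

## Working session

There is one attempt and no reset: what is moved stays moved. The work goes in short steps, Python scripts to look and compute and a tool call to move; the robot and the scene stay as the last step left them, time stands still between calls to the robot, and variables do not carry over. Pictures are saved under pics/ and viewed, at most 13 in all, crops included, and the job is handed in when it is done.

Besides the shell and the picture viewer there is one more tool, called by a JSON object that holds its "fn" and its "kwargs". drive_tool: Moves the arm, as the interface text tells. Its arguments: {"type":"object","properties":{"increments":{"type":"array"},"squeeze":{"type":"number"}},"required":["increments"]}

```bash
mkdir -p pics; ls; cat > h.py <<'E'
import numpy as np,cv2
from plant import r,capture,camera_model,job
def ray(m,uv,z):
    K=np.array(m["camera_matrix"],float);R=cv2.Rodrigues(np.array(m["rvec"],float))[0];t=np.array(m["tvec"],float).ravel()
    c=-R.T@t;uv=np.atleast_2d(np.array(uv,float))
    d=(R.T@np.linalg.inv(K)@np.c_[uv,np.ones(len(uv))].T).T
    return c+d*((z-c[2])/d[:,2])[:,None]
def proj(m,p):
    return cv2.projectPoints(np.atleast_2d(np.array(p,float)),np.array(m["rvec"],float),np.array(m["tvec"],float),np.array(m["camera_matrix"],float),None)[0][:,0]
E
python3 - <<'E'
from h import *
for n in("scene","side"):
    im=capture(n);cv2.imwrite(f"pics/{n}.png",im[:,:,::-1]);m=camera_model(n)
    R=cv2.Rodrigues(np.array(m["rvec"],float))[0];print(n,-R.T@np.array(m["tvec"]).ravel(),R[2])
s=r.get_state();print(s["time_s"],s["tcp_pos"],s["eef_rot"],s["gripper_width"])
E
```

```text
pics
scene [ 1.10296849 -0.34303492  0.80182558] [-0.56360113  0.35244097 -0.7470871 ]
side [ 0.43931454 -0.67386134  0.50163181] [ 0.14201277  0.83977259 -0.52403661]
0.1 [ 0.22099025 -0.63737085  0.23674553] [ 1.79917138e+02 -1.00404545e-02 -1.60879801e+02] 0.08723581665357755
```

View pics/scene.png

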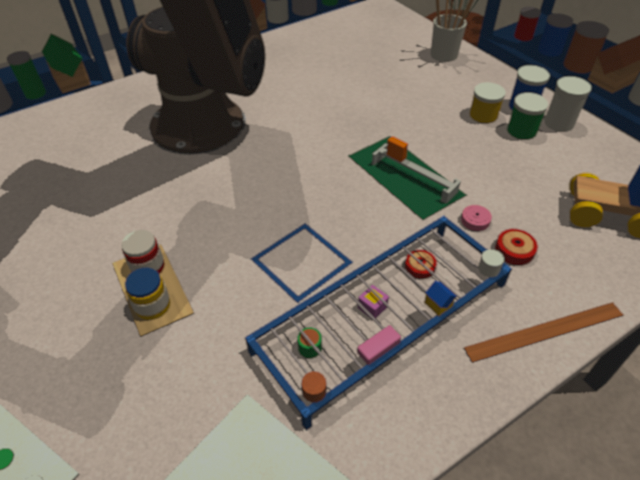

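View pics/side.png

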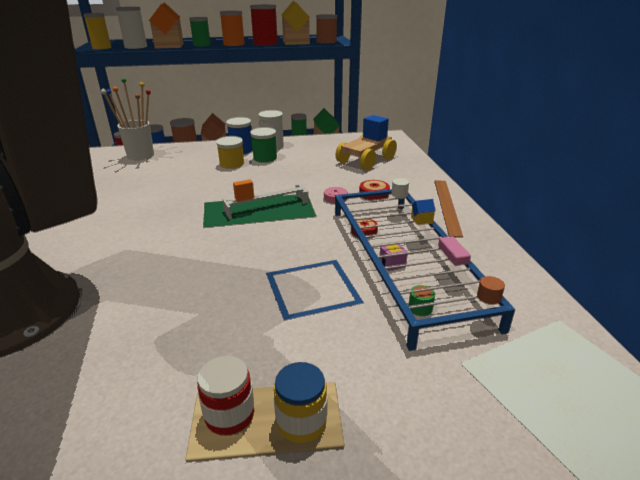

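The scene view shows the wheel under the rack at about (421,262), the house at (373,300) and the pot at (309,342). The rake is on the mat, with its grip at (397,149) and head at (450,188), and the tape square is centred near (302,262). The side view agrees. The larger red ring at (517,245) and the pink one are decoys.

```bash
cat > m1.py <<'E'
from h import *
def blobs(hsv,lo,hi,roi,amin=30):
    m=cv2.inRange(hsv,np.array(lo),np.array(hi));k=np.zeros_like(m);x0,y0,x1,y1=roi;k[y0:y1,x0:x1]=m[y0:y1,x0:x1]
    n,l,s,c=cv2.connectedComponentsWithStats(k);return [(c[i].round(1),s[i].tolist(),l==i) for i in range(1,n) if s[i,4]>=amin]
M=camera_model("scene");S=camera_model("side")
a=cv2.cvtColor(cv2.imread("pics/scene.png"),cv2.COLOR_BGR2HSV);b=cv2.cvtColor(cv2.imread("pics/side.png"),cv2.COLOR_BGR2HSV)
np.set_printoptions(precision=4,suppress=True)
def show(tag,h,m,lo,hi,roi,z,amin=30):
    for c,s,mk in blobs(h,lo,hi,roi,amin): 
        pts=np.argwhere(mk)[:,::-1].astype(np.float32);q=cv2.boxPoints(cv2.minAreaRect(ray(m,pts,z)[:,:2].astype(np.float32)))
        print(tag,c,s,"cent",ray(m,c,z)[0,:2],"wbox",q.mean(0),"corners",q.round(3).tolist())
show("mat",a,M,(55,80,20),(90,255,120),(340,130,480,225),.002,300)
show("mat s",b,S,(55,80,20),(90,255,120),(195,180,320,230),.002,300)
show("grip",a,M,(4,150,100),(18,255,255),(380,130,415,165),.076)
show("grip s",b,S,(4,150,100),(18,255,255),(225,170,260,205),.056)
show("tape",a,M,(100,90,30),(125,255,255),(245,215,360,303),0,200)
show("tape s",b,S,(100,90,30),(125,255,255),(262,258,362,318),0,200)
show("rack",a,M,(100,90,30),(125,255,255),(240,200,520,425),.05,500)
show("wheel",a,M,(0,120,60),(9,255,255),(400,245,440,280),.02)
show("wheel s",b,S,(0,120,60),(9,255,255),(345,215,382,240),.015)
# rake head tops, manual pixels; grip etc by hand
big=cv2.resize(cv2.imread("pics/scene.png")[125:225,340:480],None,fx=5,fy=5,interpolation=cv2.INTER_CUBIC)
big2=cv2.resize(cv2.imread("pics/scene.png")[215:425,240:520],(700,525),interpolation=cv2.INTER_CUBIC)
cv2.imwrite("pics/mat.png",big);cv2.imwrite("pics/rack.png",big2)
E
python3 m1.py
```

```text
mat [404.3 182.3] [350, 139, 115, 80, 2800] cent [0.4658 0.2913] wbox [0.4456 0.3079] corners [[0.31700000166893005, 0.36500000953674316], [0.32100000977516174, 0.24199999868869781], [0.5740000009536743, 0.25099998712539673], [0.5699999928474426, 0.37400001287460327]]
mat s [257.8 210.8] [204, 195, 112, 32, 2250] cent [0.445 0.301] wbox [0.4469 0.312 ] corners [[0.31700000166893005, 0.37299999594688416], [0.3199999928474426, 0.24400000274181366], [0.5770000219345093, 0.25099998712539673], [0.5730000138282776, 0.3799999952316284]]
grip [397.4 142.1] [388, 137, 19, 12, 116] cent [0.4151 0.3032] wbox [0.4149 0.3036] corners [[0.38999998569488525, 0.3070000112056732], [0.39500001072883606, 0.289000004529953], [0.4390000104904175, 0.3009999990463257], [0.4350000023841858, 0.3190000057220459]]
grip s [242.2 182.5] [234, 180, 18, 6, 71] cent [0.4142 0.3513] wbox [0.4141 0.3519] corners [[0.38999998569488525, 0.3569999933242798], [0.3959999978542328, 0.33500000834465027], [0.43799999356269836, 0.34599998593330383], [0.4320000112056732, 0.36899998784065247]]
tape [301.4 263.8] [253, 225, 98, 
[... 1941 characters left out ...]
[0.6589999794960022, 0.16200000047683716], [0.6769999861717224, 0.16200000047683716], [0.6769999861717224, 0.17000000178813934], [0.6589999794960022, 0.17000000178813934]]
wheel s [364.  222.9] [360, 221, 9, 5, 31] cent [0.6744 0.1753] wbox [0.6742 0.1753] corners [[0.6639999747276306, 0.18299999833106995], [0.6679999828338623, 0.164000004529953], [0.6840000152587891, 0.1679999977350235], [0.6800000071525574, 0.1860000044107437]]
wheel s [370.2 230.5] [363, 227, 14, 8, 85] cent [0.6793 0.1401] wbox [0.6786 0.1404] corners [[0.6620000004768372, 0.12800000607967377], [0.6899999976158142, 0.12300000339746475], [0.6959999799728394, 0.15299999713897705], [0.6669999957084656, 0.15800000727176666]]
```

View pics/mat.png

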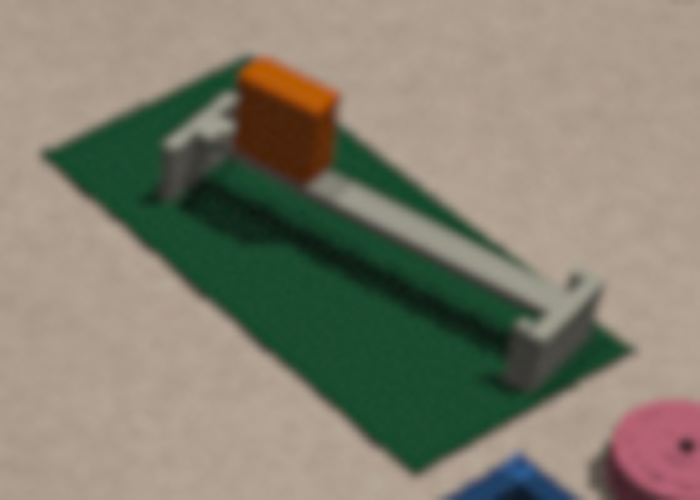

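View pics/rack.png

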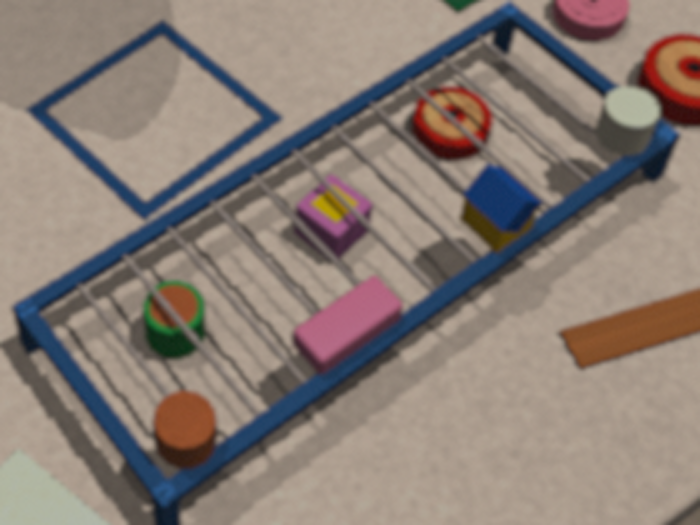

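The rake's head plate, with its tabs, is at crop (510-600, 275-390), and the grip top is at (240-338, 60-110). In the rack crop the wheel's top face is at (452,115), the house's yellow patch at (335,207) and the pot's top at (175,303). The wheel is the leftmost part under the rack.

```bash
cat > m2.py <<'E'
from h import *
np.set_printoptions(precision=4,suppress=True)
M=camera_model("scene")
mt=lambda *p:np.array(p)/5+[340,125]
rk=lambda *p:np.array(p)/2.5+[240,215]
c=ray(M,rk((18,308),(168,492),(674,133),(510,6)),.05)[:,:2];print("rack FR BR BL FL",c)
print([np.linalg.norm(c[i]-c[i-1]) for i in range(4)])
x=(c[1]-c[0])+(c[2]-c[3]);y=(c[3]-c[0])+(c[2]-c[1]);a=np.arctan2(-y[0],y[1]);print("yaw",np.degrees(a))
X=np.array([np.cos(a),np.sin(a)]);Y=np.array([-X[1],X[0]])
o=c.mean(0)-.085*X;print("rack o",o)
def rf(p):p=np.atleast_2d(p)[:,:2]-o;return np.c_[p@X,p@Y]
for n,p,z in(("wheel",(452,113),.02),("house",(335,206),.036),("pot",(175,303),.036)):
    w=ray(M,rk(p),z);print(n,w[0,:2],rf(w))
print("mat corners",ray(M,mt((45,154),(250,55),(635,350),(415,472)),.002)[:,:2], ray(M,mt((45,154),(250,55),(635,350),(415,472)),.002).mean(0))
g=ray(M,mt((240,76),(262,58),(340,97),(318,112)),.078)[:,:2];print("grip",g.mean(0),g)
h=ray(M,mt((527,345),(605,283)),.034)[:,:2];t=ray(M,mt((166,145),(230,95)),.034)[:,:2];print("head outer",h,h.mean(0),"tail outer",t,t.mean(0))
d=h.mean(0)-t.mean(0);print("yaw",np.degrees(np.arctan2(d[1],d[0])),np.linalg.norm(d))
print("jars",ray(M,[[139,240],[144,280]],.082)[:,:2],"board",ray(M,[[114,262],[150,248],[191,318],[140,331]],.006)[:,:2])
print("pinkdisc",ray(M,[476,217],.01))
E
python3 m2.py
```

```text
rack FR BR BL FL [[ 0.6539 -0.1994]
 [ 0.8135 -0.1845]
 [ 0.7878  0.2639]
 [ 0.6269  0.2526]]
[np.float64(0.4528418683945191), np.float64(0.16031841230911964), np.float64(0.4491119954789013), np.float64(0.16133841925053102)]
yaw 3.3493605006349982
rack o [0.6357 0.0282]
wheel [0.6682 0.1631] [[0.0404 0.1328]]
house [0.6963 0.0289] [[ 0.0606 -0.0028]]
pot [ 0.7002 -0.1075] [[ 0.0565 -0.1392]]
mat corners [[0.3215 0.2428]
 [0.3163 0.3692]
 [0.5735 0.3778]
 [0.5765 0.2505]] [0.447  0.3101 0.002 ]
grip [0.4177 0.3023] [[0.4003 0.2886]
 [0.3957 0.3045]
 [0.4362 0.3153]
 [0.4388 0.3009]]
head outer [[0.5674 0.3139]
 [0.5572 0.3675]] [0.5623 0.3407] tail outer [[0.3783 0.2683]
 [0.3661 0.3145]] [0.3722 0.2914]
yaw 14.53918818717266 0.1963820159894421
jars [[ 0.3798 -0.2734]
 [ 0.4731 -0.2992]] board [[ 0.3314 -0.3276]
 [ 0.3364 -0.2553]
 [ 0.5352 -0.2553]
 [ 0.5103 -0.3414]]
pinkdisc [[0.6375 0.3397 0.01  ]]
```

{"fn": "drive_tool", "kwargs": {"increments": [[[1,-0.9,0.9,0,0],[1,-0.9,0.9,0,0],[1,-0.9,0.9,0,0]]], "squeeze": 60}}

```text
time_s: 0.48
tcp_pos: [0.2884, -0.4978, 0.2375]
eef_rot: [180.0, 0.0, -160.8]
contact_force: [-0.4, -0.9, 0.4]
gripper_width: 0.0873
gripper_force: 0.0
```

{"fn": "drive_tool", "kwargs": {"increments": [[[1,-0.9,0.9,0,0],[1,-0.9,0.9,0,0],[1,-0.9,0.9,0,0]]]}}

```text
time_s: 0.85
tcp_pos: [0.3551, -0.3604, 0.2376]
eef_rot: [180.0, 0.0, -160.8]
contact_force: [0.2, -0.1, 0.3]
gripper_width: 0.087
gripper_force: 0.0
```

{"fn": "drive_tool", "kwargs": {"increments": [[[1,-0.9,0.9,0,0],[1,-0.9,0.9,0,0],[1,-0.9,0.9,0,0]]]}}

```text
time_s: 1.23
tcp_pos: [0.4218, -0.223, 0.2375]
eef_rot: [180.0, 0.0, -160.7]
contact_force: [0.9, -1.1, -0.5]
gripper_width: 0.0876
gripper_force: 0.0
```

{"fn": "drive_tool", "kwargs": {"increments": [[[1,-0.9,0.9,0,0],[1,-0.9,0.9,0,0],[1,-0.9,0.9,0,0]]]}}

```text
time_s: 1.6
tcp_pos: [0.4886, -0.0855, 0.2374]
eef_rot: [180.0, -0.0, -160.7]
contact_force: [0.1, -0.0, -0.6]
gripper_width: 0.0875
gripper_force: 0.0
```

{"fn": "drive_tool", "kwargs": {"increments": [[[1,-0.12,0.82,0,0],[1,-0.12,0.82,0,0],[1,-0.12,0.82,0,0]]]}}

```text
time_s: 1.98
tcp_pos: [0.4686, 0.0116, 0.2375]
eef_rot: [180.0, -0.0, -160.7]
contact_force: [-1.0, 0.4, 0.2]
gripper_width: 0.0875
gripper_force: 0.0
```

{"fn": "drive_tool", "kwargs": {"increments": [[[1,-0.12,0.82,0,0],[1,-0.12,0.82,0,0],[1,-0.12,0.82,0,0]]]}}

```text
time_s: 2.35
tcp_pos: [0.4503, 0.1085, 0.2374]
eef_rot: [180.0, -0.0, -160.7]
contact_force: [0.4, -0.2, -0.5]
gripper_width: 0.0873
gripper_force: 0.0
```

{"fn": "drive_tool", "kwargs": {"increments": [[[1,-0.12,0.82,0,0],[1,-0.12,0.82,0,0],[1,-0.12,0.82,0,0],[1,-0.12,0.82,0,0]]]}}

```text
time_s: 2.85
tcp_pos: [0.432, 0.2041, 0.2373]
eef_rot: [-180.0, -0.0, -160.9]
contact_force: [-0.9, -0.3, -0.4]
gripper_width: 0.0878
gripper_force: 0.0
```

```bash
cat > m3.py <<'E'
from h import *
s=r.get_state();print(s["time_s"],s["joints"],s["tcp_pos"],s["eef_rot"])
m=camera_model("wrist");im=capture("wrist");cv2.imwrite("pics/w1.png",im[:,:,::-1]);np.save("w1.npy",m,allow_pickle=True)
h=cv2.cvtColor(im,cv2.COLOR_RGB2HSV);k=cv2.inRange(h,(4,150,100),(18,255,255))
n,l,st,c=cv2.connectedComponentsWithStats(k)
for i in range(1,n):
    if st[i,4]>100:
        q=cv2.boxPoints(cv2.minAreaRect(ray(m,np.argwhere(l==i)[:,::-1],.078)[:,:2].astype(np.float32)));print(st[i],q.mean(0),q.round(4).tolist())
E
python3 m3.py
```

```text
2.85 [ 4.89552771e+01  1.68236440e+00 -2.33042644e+01 -1.78564659e-04
 -6.50641927e+01 -1.19850119e+02] [0.43196813 0.20405183 0.23727151] [-1.79974845e+02 -4.41595500e-02 -1.60894926e+02]
[ 436  215   34   58 1496] [0.41350663 0.3037614 ] [[0.38940000534057617, 0.3075000047683716], [0.39480000734329224, 0.288100004196167], [0.4375999867916107, 0.30000001192092896], [0.43220001459121704, 0.31949999928474426]]
```

View pics/w1.png

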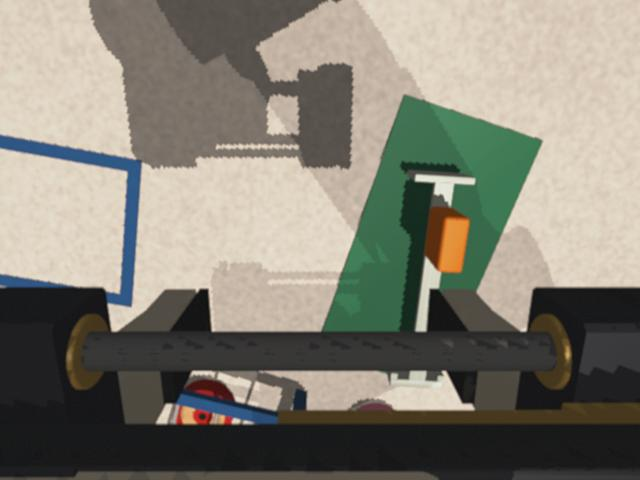

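The grip lies at (445,240) in the wrist view and measures (0.4135, 0.3038) with yaw 15.5°. The rake stands as expected.

{"fn": "drive_tool", "kwargs": {"increments": [[[1,-0.133,0.831,0,0.01],[1,-0.133,0.831,0,0.01],[1,-0.133,0.831,0.3,0.01],[1,-0.133,0.831,0.6,0.01],[1,-0.133,0.831,0.6,0.01]]]}}

```text
time_s: 3.52
tcp_pos: [0.4136, 0.302, 0.1634]
eef_rot: [-179.8, -0.2, -164.6]
contact_force: [0.8, 0.5, 0.1]
gripper_width: 0.0875
gripper_force: 0.0
```

```bash
python3 -c "
from h import *
s=r.get_state();print(s['time_s'],s['joints'],s['tcp_pos'],s['eef_rot'])"
```

```text
3.525 [ 5.81113894e+01  9.06115592e+00 -2.54046903e+01 -2.92815825e-02
 -5.58492492e+01 -1.32659793e+02] [0.41359236 0.30198012 0.16341815] [-179.80422759   -0.24807964 -164.56533202]
```

{"fn": "drive_tool", "kwargs": {"increments": [[[1,0,0.01,0.45,0],[1,0,0.01,0.8,0],[1,0,0.01,0.925,0],[1,0,0.01,0.925,0]]]}}

```text
time_s: 4.03
tcp_pos: [0.4146, 0.3057, 0.0552]
eef_rot: [-180.0, 0.0, -164.5]
contact_force: [-0.7, 0.8, 1.1]
gripper_width: 0.0877
gripper_force: 0.0
```

{"fn": "drive_tool", "kwargs": {"increments": [[[-1,0,0,0,0],[-1,0,0,0,0],[-1,0,0,0,0],[-1,0,0,0,0],[-1,0,0,0,0]]]}}

```text
time_s: 4.65
tcp_pos: [0.4139, 0.3057, 0.0547]
eef_rot: [180.0, 0.0, -164.5]
contact_force: [-0.3, 0.1, -1.4]
gripper_width: 0.0432
gripper_force: 0.0
```

{"fn": "drive_tool", "kwargs": {"increments": [[[-1,0,0,0,0],[-1,0,0,0,0],[-1,0,0,0,0],[-1,0,0,0,0],[-1,0,0,0,0]]]}}

```text
time_s: 5.28
tcp_pos: [0.4139, 0.3056, 0.0544]
eef_rot: [-180.0, -0.0, -164.5]
contact_force: [1.3, -0.8, -1.8]
gripper_width: 0.0195
gripper_force: 60.0
```

{"fn": "drive_tool", "kwargs": {"increments": [[[-1,0,0,-0.2,0],[-1,0,0,-0.2,0],[-1,0,0,-0.2,0],[-1,0,0,-0.2,0]]]}}

```text
time_s: 5.78
tcp_pos: [0.4136, 0.3052, 0.0778]
eef_rot: [-180.0, -0.1, -164.5]
contact_force: [-0.4, -1.3, -2.1]
gripper_width: 0.0199
gripper_force: 60.0
```

```bash
cat > m4.py <<'E'
from h import *
import sys
s=r.get_state();print(s["time_s"],s["tcp_pos"],s["eef_rot"],s["gripper_width"],s["gripper_force"])
n=sys.argv[1]
for c in("scene","side"): cv2.imwrite(f"pics/{c}{n}.png",capture(c)[:,:,::-1])
E
python3 m4.py 2
```

```text
5.775 [0.4135793  0.30519214 0.07784521] [-1.79961441e+02 -5.80561132e-02 -1.64484686e+02] 0.019902643863463205 59.999569058418274
```

{"fn": "drive_tool", "kwargs": {"increments": [[[-1,0.033,-0.3,0,0],[-1,0.033,-0.65,0,0],[-1,0.033,-0.953,0,0],[-1,0.033,-0.953,0,0]]]}}

```text
time_s: 6.38
tcp_pos: [0.4406, 0.1922, 0.0782]
eef_rot: [-180.0, -0.1, -164.6]
contact_force: [-0.4, 1.1, -1.1]
gripper_width: 0.0196
gripper_force: 60.0
```

{"fn": "drive_tool", "kwargs": {"increments": [[[-1,0.033,-0.3,0,0.015],[-1,0.033,-0.65,0,0.034],[-1,0.033,-0.953,0,0.034],[-1,0.033,-0.953,0,0.034]]]}}

```text
time_s: 6.88
tcp_pos: [0.4677, 0.0818, 0.0783]
eef_rot: [-180.0, -0.0, -176.8]
contact_force: [0.1, 0.3, -0.9]
gripper_width: 0.0199
gripper_force: 60.0
```

```bash
python3 m4.py 3; python3 - <<'E'
from h import *
np.set_printoptions(precision=4,suppress=True)
M=camera_model("scene");rk=lambda *p:np.array(p)/2.5+[240,215]
print("house top",ray(M,rk((297,211),(335,238),(372,209),(335,178)),.036)[:,:2])
im=cv2.imread("pics/scene3.png");cv2.imwrite("pics/c3.png",cv2.resize(im[190:310,300:500],(800,480),interpolation=cv2.INTER_CUBIC))
E
```

```text
6.875 [0.46765234 0.08182949 0.07826108] [-1.79979541e+02 -3.24231023e-02 -1.76849720e+02] 0.019851249968763047 59.99915599822998
house top [[0.685  0.0041]
 [0.7179 0.0126]
 [0.7128 0.049 ]
 [0.6768 0.0438]]
```

View pics/c3.png

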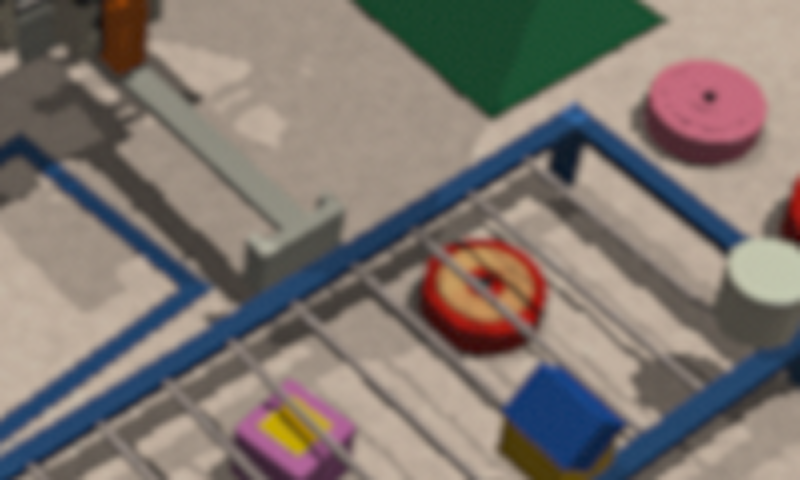

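The head now stands just in front of the rack edge, between house and wheel: top outer corners near crop (262,250) and (343,203), wheel at (485,290), house at (295,430).

```bash
python3 - <<'E'
from h import *
M=camera_model("scene");c=lambda p:np.array(p)/4+[300,190]
a=ray(M,[c((262,255)),c((343,207))],.058)[:,:2];print(a,a.mean(0),ray(M,c((485,276)),.02))
# project expected geometry
p=np.array([.4677,.0818]);y=np.radians(3.15);X=np.array([np.cos(y),np.sin(y)]);Y=np.array([-X[1],X[0]])
print([(proj(M,[*(p+.153*X+s*Y),.058])[0]-[300,190])*4 for s in(.025,-.025)])
E
```

```text
[[0.62141999 0.06448554]
 [0.6188772  0.1134086 ]] [0.62014859 0.08894707] [[0.66643585 0.16571194 0.02      ]]
[array([346.26896615, 205.71761224]), array([263.88416664, 254.88059996])]
```

{"fn": "drive_tool", "kwargs": {"increments": [[[-1,0,0,0.19,0],[-1,0,0,0.19,0],[-1,0,0,0.19,0],[-1,0,0,0.19,0]]]}}

```text
time_s: 7.48
tcp_pos: [0.4679, 0.0837, 0.0564]
eef_rot: [180.0, 0.1, -176.7]
contact_force: [-0.5, 0.1, -1.3]
gripper_width: 0.0196
gripper_force: 60.0
```

{"fn": "drive_tool", "kwargs": {"increments": [[[-1,-0.15,0,0,0],[-1,-0.35,0,0,0],[-1,-0.6,0,0,0],[-1,-0.87,0,0,0],[-1,-0.87,0,0,0]]]}}

```text
time_s: 8.1
tcp_pos: [0.574, 0.0895, 0.0561]
eef_rot: [180.0, 0.1, -176.7]
contact_force: [0.0, -0.4, -1.4]
gripper_width: 0.0195
gripper_force: 60.0
```

```bash
python3 m4.py 4; python3 - <<'E'
from h import *
im=cv2.imread("pics/scene4.png");cv2.imwrite("pics/c4.png",cv2.resize(im[190:310,300:500],(800,480),interpolation=cv2.INTER_CUBIC))
E
```

```text
8.1 [0.57403963 0.08952999 0.05608631] [ 1.79981169e+02  9.92936612e-02 -1.76739592e+02] 0.01948326496318373 59.99930799007416
```

View pics/c4.png

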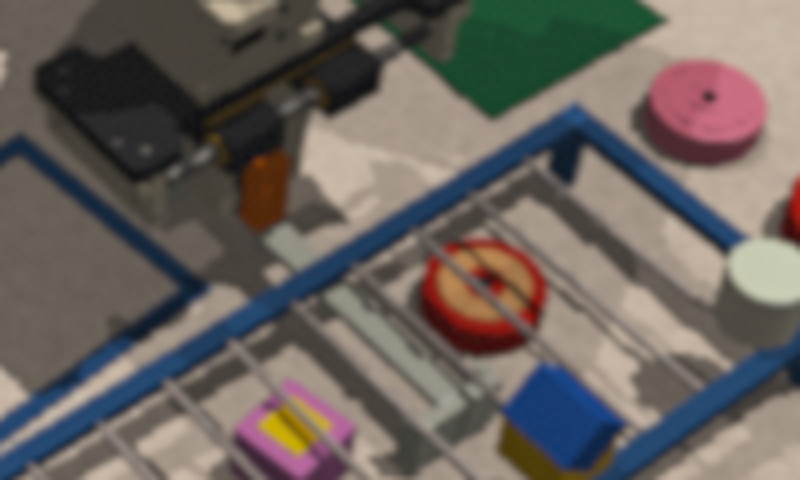

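The head is in past the wheel, at crop (440,410), clear of the house and wheel. Next I slide it left behind the wheel.

{"fn": "drive_tool", "kwargs": {"increments": [[[-1,0,0.15,0,0],[-1,0,0.35,0,0],[-1,0,0.57,0,0],[-1,0,0.57,0,0],[-1,0,0.57,0,0]]]}}

```text
time_s: 8.82
tcp_pos: [0.5672, 0.1579, 0.056]
eef_rot: [180.0, -0.0, -176.7]
contact_force: [-0.3, -1.1, -3.3]
gripper_width: 0.0196
gripper_force: 60.0
```

```bash
python3 m4.py 5; python3 - <<'E'
from h import *
im=cv2.imread("pics/scene5.png");cv2.imwrite("pics/c5.png",cv2.resize(im[190:310,300:500],(800,480),interpolation=cv2.INTER_CUBIC))
E
```

```text
8.825 [0.5671991  0.15785132 0.05596336] [ 1.79998349e+02 -6.23592463e-03 -1.76656293e+02] 0.01957352921180716 59.99957621097565
```

View pics/c5.png

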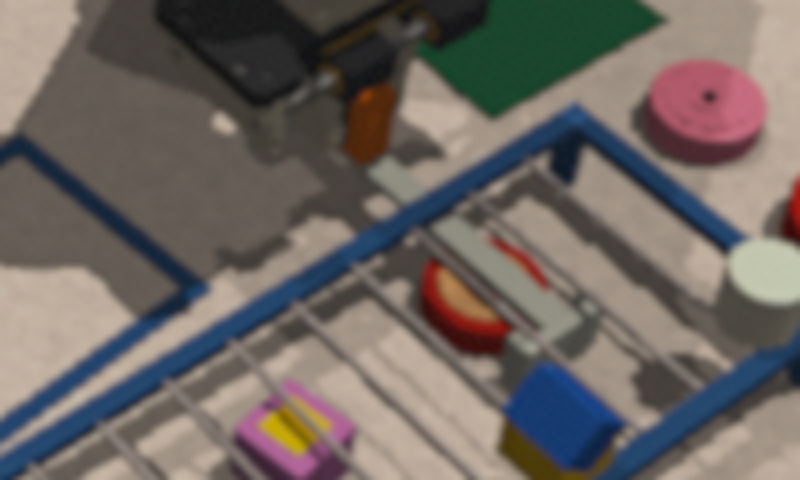

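The head is behind the wheel, at crop (550,335), with the bar passing over it. I now draw it straight out.

{"fn": "drive_tool", "kwargs": {"increments": [[[-1,0.1,0,0,0],[-1,0.2,0,0,0],[-1,0.3,0,0,0],[-1,0.4,0,0,0],[-1,0.5,0,0,0]]]}}

```text
time_s: 9.55
tcp_pos: [0.507, 0.1539, 0.0559]
eef_rot: [180.0, 0.0, -176.7]
contact_force: [-0.1, 0.8, -1.3]
gripper_width: 0.0196
gripper_force: 60.0
```

{"fn": "drive_tool", "kwargs": {"increments": [[[-1,0.12,0,0,0],[-1,0.25,0,0,0],[-1,0.4,0,0,0],[-1,0.5,0,0,0],[-1,0.58,0,0,0]]]}}

```text
time_s: 10.18
tcp_pos: [0.4377, 0.15, 0.0559]
eef_rot: [180.0, 0.0, -176.7]
contact_force: [0.2, -0.1, -1.3]
gripper_width: 0.0196
gripper_force: 60.0
```

```bash
cat > m5.py <<'E'
from h import *
import sys
im=cv2.imread(f"pics/scene{sys.argv[1]}.png");cv2.imwrite(f"pics/c{sys.argv[1]}.png",cv2.resize(im[190:340,240:440],(800,600),interpolation=cv2.INTER_CUBIC))
M=camera_model("scene");h=cv2.cvtColor(im,cv2.COLOR_BGR2HSV)
k=cv2.inRange(h,(0,120,50),(8,255,255))|cv2.inRange(h,(172,120,50),(180,255,255));k[:200]=0;k[330:]=0;k[:,:240]=0;k[:,445:]=0
n,l,st,c=cv2.connectedComponentsWithStats(k)
for i in range(1,n):
    if st[i,4]>15: print(st[i],ray(M,c[i],.015)[0,:2])
k[:,:]=np.where(np.isin(l,[i for i in range(1,n) if st[i,4]>15]),k,0)
p=np.argwhere(k)[:,::-1].astype(np.float32)
print(cv2.minEnclosingCircle(ray(M,p,.012)[:,:2].astype(np.float32)))
E
python3 m4.py 6; python3 m5.py 6
```

```text
10.175 [0.43772056 0.14999546 0.05588387] [ 1.79992987e+02  8.33781717e-03 -1.76698147e+02] 0.01957496786318069 59.99925971031189
[384 216  11  10  26] [0.54872189 0.18301533]
[366 219  14  22 144] [0.55319552 0.13301086]
((0.5525872707366943, 0.15557429194450378), 0.03562049940228462)
```

View pics/c6.png

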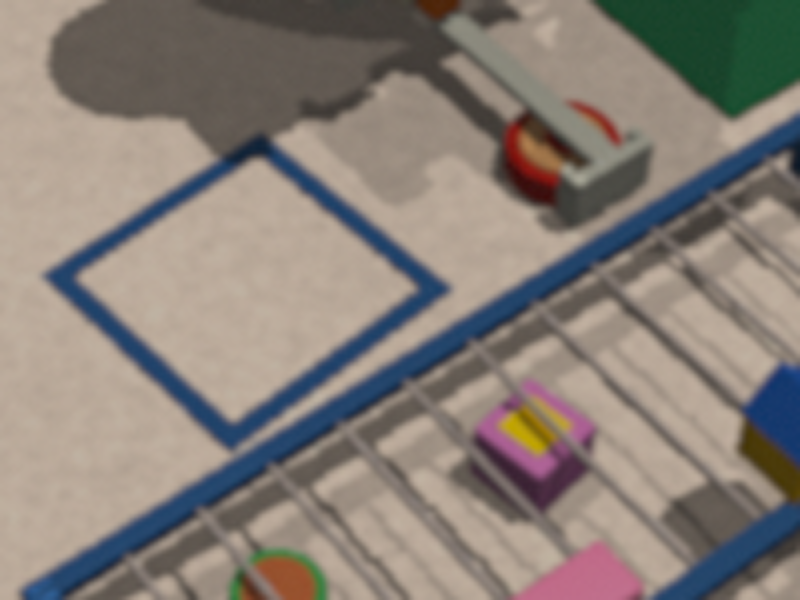

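The wheel is out in front of the rack at crop (555,150), seated against the head at about (0.5525, 0.1566). I turn the rake about the wheel so it can pull towards the square.

{"fn": "drive_tool", "kwargs": {"increments": [[[-1,-0.009,-0.133,0,-0.022],[-1,-0.037,-0.264,0,-0.044],[-1,-0.083,-0.39,0,-0.067],[-1,-0.146,-0.508,0,-0.089],[-1,-0.224,-0.616,0,-0.111]]]}}

```text
time_s: 10.9
tcp_pos: [0.4701, 0.0773, 0.0557]
eef_rot: [-180.0, -0.0, -136.5]
contact_force: [-0.4, -0.3, -0.9]
gripper_width: 0.0195
gripper_force: 60.0
```

{"fn": "drive_tool", "kwargs": {"increments": [[[-1,-0.009,-0.133,0,-0.022],[-1,-0.037,-0.264,0,-0.044],[-1,-0.083,-0.39,0,-0.067],[-1,-0.146,-0.508,0,-0.089],[-1,-0.214,-0.603,0,-0.108]]]}}

```text
time_s: 11.52
tcp_pos: [0.5387, 0.0423, 0.0556]
eef_rot: [180.0, -0.0, -97.7]
contact_force: [-0.8, 1.7, -1.8]
gripper_width: 0.0197
gripper_force: 60.0
```

```bash
python3 m4.py 7; python3 m5.py 7;python3 -c "
from h import *
print(r.get_state()['joints'])
M=camera_model('scene');print(ray(M,np.array([(48,275),(262,137),(447,288),(232,445)])/4+[240,190],0)[:,:2],ray(M,np.array([(48,275),(262,137),(447,288),(232,445)])/4+[240,190],0).mean(0))"
```

```text
11.525 [0.5387268  0.04227682 0.05556158] [ 1.79998059e+02 -6.66166802e-03 -9.76561572e+01] 0.0196960678558189 59.999207854270935
[372 215  10   4  18] [0.52431783 0.16802293]
[371 222  25  19 196] [0.57197338 0.15014225]
((0.5496814250946045, 0.1538529247045517), 0.03562031686306)
[ 2.52755167e+01  1.90172919e+01 -2.90850960e+01  3.13815147e-02
 -4.18726355e+01 -3.30902627e+01]
[[ 0.46997619 -0.09693018]
 [ 0.44983622  0.04053992]
 [ 0.58588276  0.06142346]
 [ 0.60670545 -0.07491431]] [ 5.28100156e-01 -1.74702761e-02  5.55111512e-17]
```

{"fn": "drive_tool", "kwargs": {"increments": [[[-1,0.1,0,0,0],[-1,0.25,0,0,0],[-1,0.42,0,0,0],[-1,0.6,0,0,0],[-1,0.78,0,0,0]]]}}

```text
time_s: 12.25
tcp_pos: [0.5243, -0.0519, 0.0559]
eef_rot: [-180.0, 0.0, -97.9]
contact_force: [0.4, 0.5, -1.2]
gripper_width: 0.0196
gripper_force: 60.0
```

{"fn": "drive_tool", "kwargs": {"increments": [[[-1,0.18,0.01,0,0],[-1,0.35,0.01,0,0],[-1,0.5,0.02,0,0],[-1,0.62,0.02,0,0],[-1,0.69,0.02,0,0]]]}}

```text
time_s: 12.88
tcp_pos: [0.5111, -0.1328, 0.0558]
eef_rot: [-180.0, 0.0, -97.9]
contact_force: [0.0, 1.4, -0.9]
gripper_width: 0.0197
gripper_force: 60.0
```

```bash
python3 m4.py 8; python3 m5.py 8
```

```text
12.875 [ 0.51105779 -0.13278376  0.05583097] [-1.79990861e+02  3.46902940e-03 -9.79230445e+01] 0.019658457940033264 59.99985158443451
[290 244  12   5  22] [ 0.49864803 -0.01459953]
[287 250  30  21 262] [ 0.54568735 -0.0263289 ]
[297 253   9   5  20] [ 0.52741527 -0.017356  ]
((0.5264019966125488, -0.021160075441002846), 0.03441251814365387)
```

View pics/c8.png

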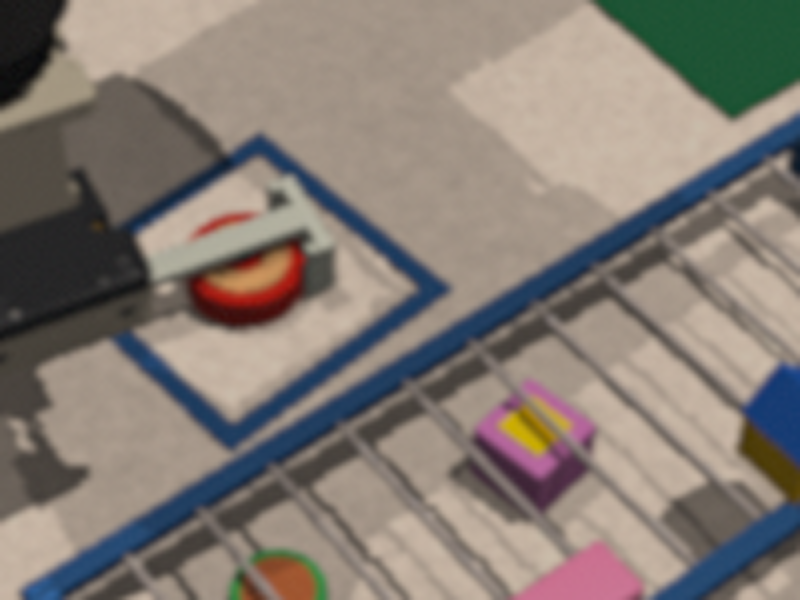

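The wheel lies inside the square, at crop (245,265). Now I free the head forward, lift the rake and take it back to the mat.

{"fn": "drive_tool", "kwargs": {"increments": [[[-1,-0.05,0,0,0],[-1,-0.1,0,0,0],[-1,-0.1,0,-0.2,0],[-1,-0.1,0,-0.5,0],[-1,-0.1,0,-0.9,0]]]}}

```text
time_s: 13.6
tcp_pos: [0.5122, -0.119, 0.164]
eef_rot: [179.9, -0.0, -97.8]
contact_force: [1.2, 1.2, -1.3]
gripper_width: 0.0195
gripper_force: 60.0
```

{"fn": "drive_tool", "kwargs": {"increments": [[[-1,-0.3,0.12,0,0],[-1,-0.6,0.24,0,0],[-1,-0.94,0.38,0,0],[-1,-0.94,0.38,0,0]]]}}

```text
time_s: 14.1
tcp_pos: [0.4827, 0.001, 0.1641]
eef_rot: [-180.0, 0.0, -97.6]
contact_force: [-0.5, -0.5, -1.8]
gripper_width: 0.0194
gripper_force: 60.0
```

{"fn": "drive_tool", "kwargs": {"increments": [[[-1,-0.3,0.12,0,0],[-1,-0.6,0.24,0,0],[-1,-0.94,0.38,0,0],[-1,-0.94,0.38,0,0]]]}}

```text
time_s: 14.6
tcp_pos: [0.4532, 0.1184, 0.1639]
eef_rot: [-180.0, 0.0, -97.7]
contact_force: [0.6, -0.3, -2.0]
gripper_width: 0.0194
gripper_force: 60.0
```

{"fn": "drive_tool", "kwargs": {"increments": [[[-1,-0.2,0.07,0,0.023],[-1,-0.4,0.14,0,0.046],[-1,-0.6,0.2,0,0.069],[-1,-0.77,0.26,0,0.0925],[-1,-0.77,0.26,0,0.0925]]]}}

```text
time_s: 15.22
tcp_pos: [0.4353, 0.2124, 0.1636]
eef_rot: [-180.0, -0.0, -131.1]
contact_force: [-0.3, 0.2, -2.0]
gripper_width: 0.0199
gripper_force: 60.0
```

```bash
cat > go.py <<'E'
from h import *
import sys
x,y,yaw=map(float,sys.argv[1:]);s=r.get_state();p=s["tcp_pos"];a=np.radians(s["eef_rot"][2]);d=np.array([x-p[0],y-p[1]])
print(s["time_s"],p,s["eef_rot"],"tx",d@[np.cos(a),np.sin(a)]/.12,"ty",d@[np.sin(a),-np.cos(a)]/.12,"roll",-(yaw-s["eef_rot"][2])/360)
E
python3 go.py .415 .3055 -164.5; python3 m4.py 9; python3 m5.py 9
```

```text
15.225 [0.43527682 0.21241034 0.16361531] [-1.79997100e+02 -1.63428001e-02 -1.31108919e+02] tx -0.4733964876139973 ty 0.6373629437380319 roll 0.09275300330060597
15.225 [0.43527682 0.21241034 0.16361531] [-1.79997100e+02 -1.63428001e-02 -1.31108919e+02] 0.019850424329442035 60.00063121318817
[286 244  30  27 333] [ 0.53662201 -0.02521036]
[296 251   9   7  51] [ 0.52299862 -0.0174947 ]
((0.5268615484237671, -0.020594876259565353), 0.034696921706199646)
```

{"fn": "drive_tool", "kwargs": {"increments": [[[-1,-0.12,0.16,0,0.023],[-1,-0.24,0.32,0,0.046],[-1,-0.36,0.48,0,0.07],[-1,-0.473,0.637,0,0.093],[-1,-0.473,0.637,0,0.093]]]}}

```text
time_s: 15.95
tcp_pos: [0.4152, 0.3051, 0.1637]
eef_rot: [-180.0, -0.0, -164.6]
contact_force: [-0.4, -0.3, -1.8]
gripper_width: 0.0199
gripper_force: 60.0
```

{"fn": "drive_tool", "kwargs": {"increments": [[[-1,0,0,0.3,0],[-1,0,0,0.6,0],[-1,0,0,0.8,0],[-1,0,0,0.85,0],[-1,0,0,0.85,0]]]}}

```text
time_s: 16.58
tcp_pos: [0.4154, 0.3044, 0.0621]
eef_rot: [-180.0, -0.0, -164.6]
contact_force: [-0.3, 0.0, -1.1]
gripper_width: 0.0198
gripper_force: 60.0
```

{"fn": "drive_tool", "kwargs": {"increments": [[[-1,0,0,0,0],[-1,0,0,0,0],[-1,0,0,0,0]]]}}

```text
time_s: 16.95
tcp_pos: [0.4152, 0.3052, 0.0623]
eef_rot: [180.0, 0.0, -164.6]
contact_force: [-0.1, 0.1, -1.4]
gripper_width: 0.0196
gripper_force: 60.0
```

{"fn": "drive_tool", "kwargs": {"increments": [[[-1,0,0,0.03,0],[-1,0,0,0.05,0],[-1,0,0,0.06,0],[-1,0,0,0.066,0],[-1,0,0,0.066,0]]]}}

```text
time_s: 17.58
tcp_pos: [0.4149, 0.3047, 0.0543]
eef_rot: [-180.0, -0.0, -164.6]
contact_force: [-3.0, -1.8, 4.6]
gripper_width: 0.0196
gripper_force: 60.0
```

Contact force is rising, so the feet are on the mat. Releasing.

{"fn": "drive_tool", "kwargs": {"increments": [[[-0.4,0,0,0,0],[-0.2,0,0,0,0],[0.2,0,0,0,0],[0.2,0,0,0,0],[0.2,0,0,0,0]]]}}

```text
time_s: 18.2
tcp_pos: [0.4151, 0.3049, 0.0538]
eef_rot: [-180.0, -0.0, -164.7]
contact_force: [1.2, -0.8, -0.0]
gripper_width: 0.0517
gripper_force: 0.0
```

{"fn": "drive_tool", "kwargs": {"increments": [[[0.2,0,0,-0.1,0],[0.2,0,0,-0.4,0],[0.2,0,0,-0.8,0],[0.2,0,0,-1,0],[0.2,0,0,-1,0]]]}}

```text
time_s: 18.82
tcp_pos: [0.4159, 0.306, 0.1769]
eef_rot: [179.8, 0.2, -164.6]
contact_force: [0.1, 0.6, -0.2]
gripper_width: 0.0527
gripper_force: 0.0
```

{"fn": "drive_tool", "kwargs": {"increments": [[[0.2,0,-0.3,0,0],[0.2,0,-0.6,-0.3,0],[0.2,0,-0.8,-0.3,0],[0.2,0,-0.8,-0.3,0]]]}}

```text
time_s: 19.32
tcp_pos: [0.4403, 0.2109, 0.2098]
eef_rot: [180.0, -0.0, -164.8]
contact_force: [-0.6, 0.0, -0.9]
gripper_width: 0.0525
gripper_force: 0.0
```

```bash
python3 m4.py 10; python3 m5.py 10; python3 m3.py
```

```text
19.325 [0.44030411 0.21090254 0.20975305] [ 1.79993717e+02 -2.22963015e-02 -1.64774351e+02] 0.052478113296606295 0.0
[286 244  30  27 333] [ 0.53675632 -0.02515772]
[296 251   9   7  51] [ 0.52299862 -0.0174947 ]
((0.5268615484237671, -0.020594876259565353), 0.034696921706199646)
19.425 [ 4.88288310e+01  4.09274975e+00 -2.45687697e+01 -1.18672481e-02
 -6.13785701e+01 -1.23520989e+02] [0.44020786 0.21210584 0.20943159] [-1.79986542e+02 -3.91730125e-02 -1.64697850e+02]
[ 430  194   47   71 2728] [0.41334492 0.2986648 ] [[0.38589999079704285, 0.30640000104904175], [0.3937000036239624, 0.27799999713897705], [0.4408000111579895, 0.29100000858306885], [0.43299999833106995, 0.31929999589920044]]
[  0 216  47  55 164] [0.5004145 0.0188684] [[0.48030000925064087, 0.03310000151395798], [0.4823000133037567, 0.002099999925121665], [0.5206000208854675, 0.004600000102072954], [0.5184999704360962, 0.035599999129772186]]
```

View pics/scene10.png

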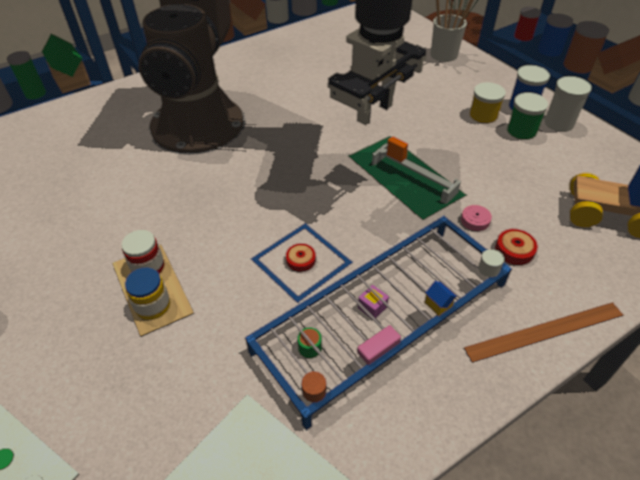

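The wheel lies in the square at (301,257), and the rake stands on the mat with its grip at (397,149). The house, pot and jars have not moved, and the gripper is clear.

```bash
python3 -c "
from plant import job
print(job.close_job())"
```

```text
the job is handed in; nothing more can be done
None
```

I handed the job in at about 19 s of the 61 s; the final pictures show the wheel flat inside the taped square, the rake standing released on the mat and everything else in place, but the hand-in returned no verdict.

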